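Bring a nozzle under the gauge and wind the gauge down one turn

TASK

Using the fingertips, push the loading slide of the gauge stand fully home, so that the nozzle stands under the gauge's plunger; then push the handwheel on top of the stand round by its upright handle, clockwise seen from above, through exactly one full turn, so that the handle stops where it began and the plunger has gone down into the nozzle. Do not take the handle or the slide's post between the fingers, do not touch the gauge head, and leave the other things on the bench where they are.

Things in the scene. Friction and masses are not known exactly. Their poses are not given: they have to be found in the camera images.
- stand: Fixed steel gauge stand with a screw. Origin: on the vertical axis of the handwheel and its screw, at bench height. x points from the gauge (-x side) to the columns, y along the slide, z up. Base plate x -145 to +60, y -180 to +90, 20 mm thick; slide bed to 40 mm high at x -130 to -60; two 22 mm columns at x +20, y +/-42 mm carry a top plate under the wheel.
- handwheel (a joint): Angle of the wheel (rad), growing clockwise seen from above; a turn is 6.283. Turns freely both ways without detents, drags with 0.25 N m (4 N at the handle), stays where left; each clockwise turn lowers the gauge head 8 mm. At value a the handle lies at 60 mm * (-cos a, sin a) in the stand's x, y. Bare aluminium, 3 spokes, 136 mm across, rim top 253 mm and hub top 267 mm above the bench.
- handle_mid (a point): Middle of the wheel's handle, 290 mm above the bench, on the handle's axis 60 mm from the wheel's axis. It moves with the wheel.
- handle: The wheel's handle: upright black plastic grip, spinning freely on its pin, standing on the rim at the end of a spoke. Round, 20 mm diameter over the middle (16 mm at the foot, 12 mm at the top), 62 mm tall, from height 254 to 316 mm. Origin: centre of its lower end. Nothing else of the stand is higher than 267 mm.
- slide: Steel loading slide on the bed at the stand's -x side, carrying the nozzle block and, at its outer end, the post. Origin: under the nozzle's axis, 35 mm above the bench. In the stand's frame its y is 0 when fully home against its stop (x -95 mm always) and -60 mm fully out; it starts 28 to 55 mm out. It drags with about 1.5 N and stays where it is left.
- slide_post (a point): Upright post on the slide's outer end, for pushing it home (towards the stand's +y): 12 mm steel pin with a round black cap of 22 mm diameter, the cap from 69 to 95 mm above the bench. This point: middle of the cap, on its axis, height 82 mm. Home it is at x -95, y -118 mm in the stand's frame. The slide plate, 46 mm wide, top at 47 mm, reaches 20 mm farther out beyond it.
- nozzle_mouth (a point): Centre of the mouth of the nozzle, the upright steel tube (17 mm diameter, bore 9 mm) that stands in a dark block on the slide; height 95 mm, fixed to the slide.
- gauge_head: Carriage on the columns with an arm and a round black digital gauge (58 mm diameter, 24 mm thick, centre 95 mm from the wheel's axis on the stand's -x side), top at most 214 mm above the bench; its clamp screw reaches 45 mm, the carriage 59 mm towards -y. Origin: on the wheel's axis, at bench height when the wheel is at 0. Not to be touched.
- plunger_tip (a point): Lower end of the gauge's thin plunger, 95 mm out from the wheel's axis on the stand's -x side; 102 mm above the bench when the wheel is at 0 and 8 mm lower per clockwise turn. It starts 1 to 7 mm above the nozzle's mouth.
- cap_nut: Dark steel nut, a standing tube of 25 mm diameter and 34 mm height, on the stand's base plate beside the slide bed. Origin: centre of the underside. Bystander.
- spare_nozzle: Spare steel nozzle standing on the base plate, 17 mm diameter, 59 mm tall. Origin: centre of the underside. Bystander.
- injector: Steel injector 170 mm long, 29 mm thick, lying on the bench on the stand's -y side. Origin: under its middle. Bystander.
- driver: Screwdriver 190 mm long lying on the bench on the stand's +y side. Bystander.
- spanner: Steel spanner 170 mm long lying on the bench in front of the stand. Bystander.
- jar: Small closed jar, 58 mm diameter, 65 mm tall, behind the stand. Origin: centre of the underside. Bystander.
- tray: Grey two-part tray, 100 by 75 by 28 mm, behind the stand. Origin: centre of the underside. Bystander.

How it is judged:
On the way, in this order (a step that is already met when the one before it is completed fails the run):
1. the slide is fully home (y of slide in the frame of stand above -0.003 m), for 0.2 s.
2. the wheel is about half way round, pushed by its handle (distance of handle_mid from where it was at the start of the episode above 0.105 m and contact force between the fingers and handle above 0.3 N), for 0.02 s.
At the end, for the whole second after the job is handed in: The slide is within 3 mm of home; the handwheel has made one clockwise turn (neither none nor two) and rests with its handle within 12.5 mm (about 12 degrees) of where it began, the plunger inside the nozzle's mouth; all the bystanders are within 20 mm of where they began (y of slide in the frame of stand above -0.003 m and value of joint handwheel between 6.033 and 11.033 rad and distance of handle_mid from where it was at the start of the episode below 0.0125 m and velocity of joint handwheel between -0.05 and 0.05 rad/s and height (world z) of plunger_tip below 0.0945 m and distance of each of cap_nut, spare_nozzle, injector, driver, spanner, jar, tray from where it was at the start of the episode below 0.02 m); the robot touches nothing.
It fails at once if the plunger was wound down to the nozzle's height while the slide was not home (height (world z) of plunger_tip below 0.0945 m and y of slide in the frame of stand below -0.005 m).
It fails at once if the handle was taken between the fingers (horizontal distance between the grasp point and handle_mid below 0.009 m and contact force between the fingers and handle above 3 N).
It fails at once if the slide's post was taken between the fingers (horizontal distance between the grasp point and slide_post below 0.009 m and contact force between the fingers and slide above 3 N).
It fails at once if the gauge head was touched (contact force between any of the fingers, the arm and gauge_head above 1 N).
It fails at once if a bystander was moved or lifted (distance of any of cap_nut, spare_nozzle, injector, driver, spanner, jar, tray from where it was at the start of the episode above 0.025 m).
It also fails if it takes over 64 s, if anything falls off the work surface, if the arm or the gripper's body presses on something with over 40 N, if the wrist force passes 120 N, or if a joint passes its speed limit or range.

ROBOT

A 7-joint arm with a two-finger parallel gripper is mounted at the origin on the work surface. World frame = base frame: x ahead of the robot, y to its left, z up, the work surface at z = 0. Lengths are in m, angles in rad, forces in N, time in s.
With the tool pointing down it reaches from about 0.4 to 0.85 m from the base axis. Payload 10.4 kg.
Tool frame: the origin (TCP) lies midway between the tips of the shut fingers; the grasp point (between the pads) lies 19 mm behind it (robot.tcp_to_grasp is the z of the grasp point in the tool frame, in m); z points along the fingers, y is the direction in which the jaws open and shut (so a half turn about z gives the same grasp; the last joint's range is limited). The gripper opens to 87 mm and grips with 3 to 60 N. Pads are 19 mm wide; open, the fingers measure 117 mm over their backs; the gripper's body (75 mm by 190 mm) begins 51 mm behind the grasp point.
Start: joints at [-1.281, 0.332, -0.065, 1.46, 0.022, 1.35, -0.088], TCP at [0.192, 0.595, 0.223] pointing down, gripper open.
Joint ranges: [-2.6, 2.6], [-0.5, 2.12], [-1.47, 1.34], [0.16, 2.42], [-1.27, 4.41], [0.06, 2.06], [-2.6, 2.6]. Speed limits (rad/s): [2.22, 2.22, 2.79, 2.79, 3.14, 3.14, 3.14].

INTERFACE

Orientations are given as a unit quaternion [w, x, y, z].
In Python, from rig import readout, capture, camera_params, order, spot_in, masks_of, robot gives the robot as it stands.
- The arm moves only by the tool carry_out, never from a script. Its argument "increments" is a list of rows, each an object of numbers: "claw": the gripper's target within -1 to 1 (fully open at 1, half-way at 0, shut at -1); "dx", "dy", "dz": the shift along the tool's x, y, z in m; "wx", "wy", "wz": the turn, a rotation vector about the tool's x, y, z in degrees. A call has exactly 5 rows; each row is the pose to reach, as a shift and turn from the pose commanded when the call began, along the tool's axes at that moment; what a row does not reach only later rows make up. A row lasts 1/8 s, in which the tool goes at most 62.5 mm and 10.7 degrees, less where a joint would pass 70% of its speed; a pose out of reach is approached as far as the arm can. A call with a gripper value outside its range is refused whole. The fingers move at their own pace and stop on an object; "newtons" is the grip in N (left out, the last holds). Time passes only in rows, so rows that repeat a pose let the fingers close, or fill a call up. It gives the time, the measured TCP pose, the force and the opening at its end, in the units of the state.
- readout.get_state(): the state, without advancing time (a new reading comes with each control period).
- capture(name): name is "side" or "top" or "wrist"; returns the picture (400x640x3 uint8, red, green, blue); there is no depth.
- camera_params(name): a dict with "mtx" (3x3 intrinsics, pixels), "camera_from_world" (4x4, takes a point from world to camera coordinates); the wrist camera has in their place "hand_eye" (4x4, takes a point from camera to tool coordinates, whose origin is the TCP and whose axes are the flange's). Camera axes: x right, y up, looking along -z (the intrinsics and any distortion apply to the point x, -y, -z); pixel columns grow to the right and rows downward; lengths in m; the calibration is good to about 2 mm. The wrist camera is an equidistant fisheye: a pixel r from the principal point sees the ray r / f radians off the axis. A picture is of the moment at which its call begins: read the wrist's pose just before it. camera_params takes no time and is no camera call.
- order.job_done(): hands the job in, once; it reports no verdict.
Trained networks look in the newest picture that a camera, given by its name, has taken for a name from the list of things; names that differ only in an ending like _2 or _b are one class to them, and where a whole thing is asked for, a point or a joint stands for the part that bears it (a point fixed in the world has none). Each returns a list of dicts, best first, with "score" (0 to 1); they miss things now and then, are a little off and sometimes report something else, mostly with a low value. They report only what shows in the picture. A call takes as long as a camera call.
- spot_in(query, camera): "point" ([x, y, z] in m, in the coordinates of the camera as it stood for that picture, good to about 4 mm: the middle of the surface that is visible of it).
- masks_of(query, camera): "pixels" (400x640 bool, what is visible of it).
The state is a dict: "time_s": time; "q": joint angles; "qvel": joint speeds; "joint_efforts": joint torques, N m; "eef_pos": TCP position; "tcp_rot": TCP orientation; "wrist_force": force on the tool from outside, world axes, zero at the start; "moment": the same for the moment, N m; "width": finger opening in m.
Only numpy, scipy, OpenCV 4.12 (cv2) and the standard library are available. Lean on these libraries where they do the work, as an engineer would, in place of code of your own. Each camera call takes 0.05 s, during which the arm holds its last target. There are 200 camera calls.

## Working session

There is one attempt and no reset: what is moved stays moved. The work goes in short steps, Python scripts to look and compute and a tool call to move; the robot and the scene stay as the last step left them, time stands still between calls to the robot, and variables do not carry over. Pictures are saved under pics/ and viewed, about 8 in all and at most 12, crops included, and the job is handed in when it is done.

Besides the shell and the picture viewer there is one more tool, called after "Call:" by a JSON object that holds its "name" and its "arguments", one argument or row to a line. carry_out: Moves the arm, as the interface text tells. Its arguments: {"type":"object","properties":{"increments":{"type":"array","items":{"type":"object","properties":{"claw":{"type":"number"},"dx":{"type":"number"},"dy":{"type":"number"},"dz":{"type":"number"},"wx":{"type":"number"},"wy":{"type":"number"},"wz":{"type":"number"}}}},"newtons":{"type":"number"}},"required":["increments"]}

```bash
mkdir -p pics
cat > h.py <<'E'
import numpy as np, cv2
from rig import readout, capture, camera_params, order, spot_in, masks_of, robot
def w(name,p):
    T=np.linalg.inv(np.array(camera_params(name)["camera_from_world"])); return (T@np.r_[p,1])[:3]
def save(n,f): 
    im=capture(n); cv2.imwrite(f,im[:,:,::-1]); return im
E
python3 - <<'E'
from h import *
np.set_printoptions(precision=4,suppress=True)
print(readout.get_state())
a=save("top","pics/top.png");b=save("side","pics/side.png")
cv2.imwrite("pics/both.png",np.vstack([a,b])[:,:,::-1][:, :])
for n in ["top","side"]:
    c=camera_params(n); print(n,np.array(c["mtx"]),c["camera_from_world"],[k for k in c])
    for q in ["stand","handwheel","handle","slide","slide_post","nozzle_mouth","gauge_head","cap_nut","spare_nozzle","injector"]:
        r=spot_in(q,n)[:2]; print(q,[(round(x["score"],2),w(n,x["point"])) for x in r])
E
```

```text
{'time_s': 0.0, 'q': array([-1.2806,  0.3329, -0.0647,  1.461 ,  0.0216,  1.3499, -0.0885]), 'qvel': array([-0.0003,  0.0004, -0.0002, -0.0016,  0.0012, -0.0014,  0.0003]), 'joint_efforts': array([  0.0001, -62.3246,   0.0246, -38.9898,  -0.0614,   0.0397,
         0.0002]), 'eef_pos': array([0.1922, 0.5943, 0.2217]), 'tcp_rot': array([-0.0001,  0.1557,  0.9878, -0.0007]), 'wrist_force': array([-0.5439,  0.2723, -1.4671]), 'moment': array([-0.0143, -0.0586,  0.    ]), 'width': 0.08688792356593919}
top [[498.7873   0.     314.8278]
 [  0.     498.7873 193.2038]
 [  0.       0.       1.    ]] [[-0.0308 -0.9995 -0.002   0.035 ]
 [ 0.9768 -0.0306  0.2121 -0.6418]
 [-0.2121  0.0046  0.9772 -1.2672]
 [ 0.      0.      0.      1.    ]] ['mtx', 'camera_from_world']
stand [(0.94, array([0.5578, 0.0694, 0.0412])), (0.7, array([ 0.6144, -0.0097,  0.0581]))]
handwheel [(0.63, array([0.5873, 0.111 , 0.2495])), (0.61, array([0.5078, 0.0895, 0.1577]))]
handle [(0.51, array([0.532 , 0.0991, 0.3084]))]
slide [(0.9, array([ 0.5304, -0.0115,  0.0437])), (0.37, array([0.5062, 0.0927, 0.155 ]))]
slide_po
[... 538 characters left out ...]
world']
stand [(0.89, array([0.5652, 0.0589, 0.0494])), (0.48, array([0.5547, 0.0755, 0.1476]))]
handwheel [(0.84, array([0.5863, 0.0946, 0.2492]))]
handle [(0.64, array([0.5309, 0.0857, 0.2869]))]
slide [(0.78, array([ 0.5244, -0.01  ,  0.0456])), (0.58, array([0.5558, 0.0732, 0.1487]))]
slide_post [(0.98, array([ 0.5232, -0.015 ,  0.0476]))]
nozzle_mouth [(0.95, array([ 0.5198, -0.0091,  0.0483]))]
gauge_head [(0.67, array([0.5547, 0.072 , 0.1492]))]
cap_nut [(0.68, array([ 0.6191, -0.0224,  0.0411])), (0.39, array([0.5846, 0.1761, 0.0405]))]
spare_nozzle [(0.38, array([0.5855, 0.176 , 0.042 ]))]
injector [(0.64, array([ 0.6475, -0.1879,  0.0185])), (0.56, array([0.3587, 0.0554, 0.0048]))]
```

View pics/both.png

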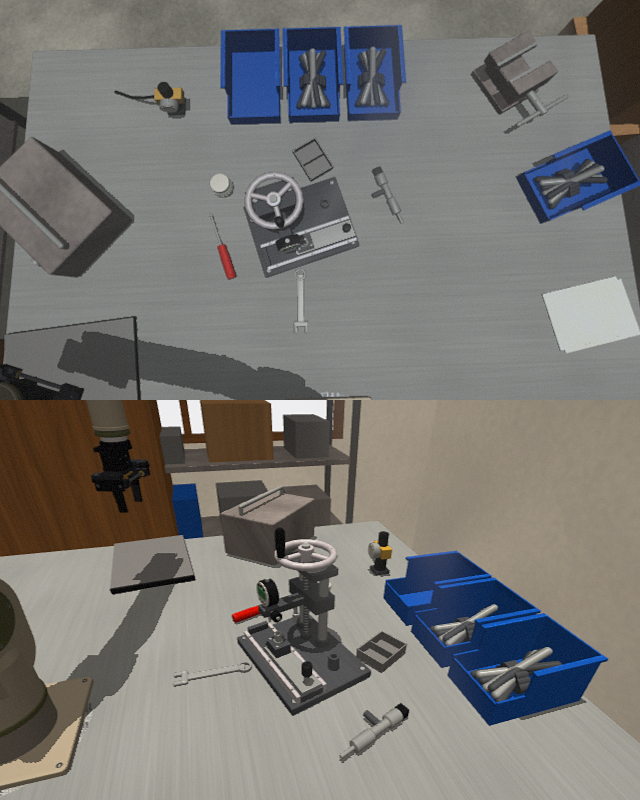

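The top view shows the wheel at about (273,200), its handle at (278,222) and the post cap at (347,227). The slide bed runs left and down, so the stand's yaw is about +17°. Next I'll measure these precisely.

Run:
```python
from h import *
a=cv2.imread("pics/top.png")[160:285,225:375]; b=cv2.imread("pics/side.png")[110:320,225:385]
cv2.imwrite("pics/c.png",np.hstack([cv2.resize(a,(480,400),interpolation=2),cv2.resize(b,(305,400),interpolation=2)]))
```

```text
(no output)
```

View pics/c.png

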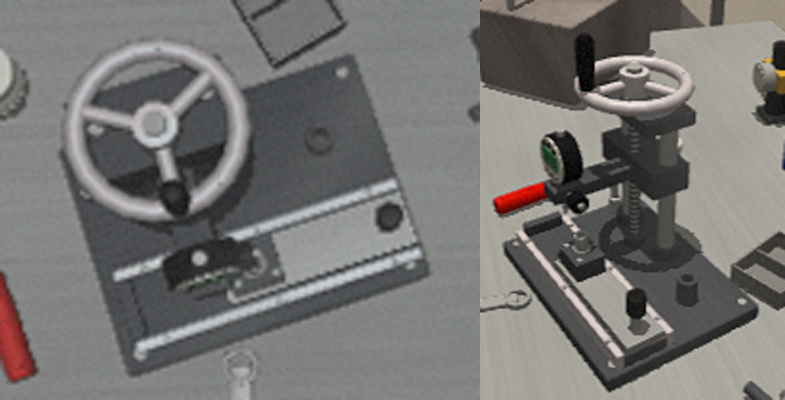

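The crop shows the hub top at px (273.4,198.4), the cap at (346.6,226.9), and base-plate corners at (335.3,177.2), (358.8,246) and (266.6,277.2). The handle spans about (276–284, 216–228).

```bash
cat >> h.py <<'E'
def bp(n,u,v,z):
    c=camera_params(n);K=np.array(c["mtx"]);T=np.array(c["camera_from_world"]);R=T[:3,:3];o=-R.T@T[:3,3]
    d=np.linalg.inv(K)@[u,v,1]; d=R.T@np.array([d[0],-d[1],-d[2]]); return o+d*(z-o[2])/d[2]
def pj(n,p):
    c=camera_params(n);K=np.array(c["mtx"]);T=np.array(c["camera_from_world"]);q=(T@np.r_[p,1])[:3]*[1,-1,-1]
    q=K@q; return q[:2]/q[2]
E
python3 - <<'E'
from h import *
np.set_printoptions(precision=4,suppress=True)
print("hub",bp("top",273.4,198.4,.267),"rim",bp("top",273.9,200.9,.253))
c=[bp("top",*p,.02) for p in [(335.3,177.2),(358.75,246),(266.6,277.2)]];print(c)
for p,q in [(0,1),(1,2)]: d=c[q]-c[p]; print(np.linalg.norm(d),np.degrees(np.arctan2(d[1],d[0])))
print("post",bp("top",346.6,226.9,.095))
S=lambda u,v:(225+u*160/305-480*160/305,110+v*210/400)
print("side hub",bp("side",*S(634,68),.267),"post",bp("side",*S(636,292),.095),"tip",bp("side",*S(584,37),.316))
for n,q in [("top","handle"),("side","handle"),("top","slide_post"),("side","slide_post")]:
    capture(n); m=masks_of(q,n)
    if m: 
        ys,xs=np.nonzero(m[0]["pixels"]); print(n,q,m[0]["score"],len(xs),xs.min(),xs.max(),ys.min(),ys.max(),xs.mean(),ys.mean())
def stand(c,th):
    return lambda x,y,z: np.array([c[0]+x*np.cos(th)-y*np.sin(th),c[1]+x*np.sin(th)+y*np.cos(th),z])
for t in [14,16,18]:
  f=stand(bp("top",273.4,198.4,.267),np.radians(t))
  print(t,[f(*p) for p in [(.06,-.18,.02),(-.145,-.18,.02),(-.145,.09,.02)]])
E
```

```text
hub [0.5904 0.1102 0.267 ] rim [0.5875 0.1103 0.253 ]
[array([ 0.6972, -0.0439,  0.02  ]), array([ 0.5027, -0.0999,  0.02  ]), array([0.4268, 0.1512, 0.02  ])]
0.2023237448704157 -163.92007419860974
0.26230474094906225 106.82487721968016
post [ 0.5451 -0.0642  0.095 ]
side hub [0.5904 0.1017 0.267 ] post [ 0.5471 -0.0653  0.095 ] tip [0.5326 0.0841 0.316 ]
top handle 0.64 1482 245 302 172 229 272.9952766531714 200.6093117408907
side handle 0.56 268 274 284 127 156 279.2649253731343 141.05597014925374
top slide_post 0.59 936 296 353 221 254 325.75 237.06730769230768
side slide_post 0.68 1545 264 318 231 295 290.64983818770224 264.03818770226536
14 [array([ 0.6922, -0.0499,  0.02  ]), array([ 0.4933, -0.0995,  0.02  ]), array([0.428 , 0.1625, 0.02  ])]
16 [array([ 0.6977, -0.0463,  0.02  ]), array([ 0.5007, -0.1028,  0.02  ]), array([0.4262, 0.1568, 0.02  ])]
18 [array([ 0.7031, -0.0424,  0.02  ]), array([ 0.5081, -0.1058,  0.02  ]), array([0.4247, 0.151 , 0.02  ])]
```

Call:
{"name": "carry_out", "arguments": {
  "increments": [
    {"claw":-1,"dz":-0.05,"wz":10},
    {"claw":-1,"dz":-0.1,"wz":20},
    {"claw":-1,"dz":-0.15,"dx":-0.03,"dy":-0.03,"wz":30},
    {"claw":-1,"dz":-0.18,"dx":-0.07,"dy":-0.07,"wz":40},
    {"claw":-1,"dz":-0.18,"dx":-0.11,"dy":-0.11,"wz":50}
  ],
  "newtons": 20
}}

```text
invalid input
```

```bash
cat >> h.py <<'E'
from scipy.spatial.transform import Rotation as Ro
TH=np.radians(16.4); C=np.array([.590,.107])
def rt():
    s=readout.get_state(); q=s["tcp_rot"]; return s,Ro.from_quat([q[1],q[2],q[3],q[0]]).as_matrix()
def f(x,y,z): return np.array([C[0]+x*np.cos(TH)-y*np.sin(TH),C[1]+x*np.sin(TH)+y*np.cos(TH),z])
def go(x,y,z,yaw=TH):
    s,R=rt(); d=R.T@(f(x,y,z)-s["eef_pos"]); a=np.arctan2(R[1,1],R[0,1])
    print("tcp",s["eef_pos"].round(4),"t",s["time_s"],"F",s["wrist_force"].round(1),"w",round(s["width"],3),"move",d.round(4),"wz",round(np.degrees(a-yaw),1),"q",s["q"].round(2))
E
python3 -c "
from h import *
go(-.095,-.197,.4)"
```

```text
tcp [0.1923 0.5947 0.2226] t 1.5 F [-0.8 -0.1  0.2] w 0.087 move [-0.5611 -0.558  -0.1775] wz 55.7 q [-1.28  0.33 -0.06  1.46  0.02  1.35 -0.09]
```

Call:
{"name": "carry_out", "arguments": {
  "increments": [
    {"claw":-1,"dx":0,"dy":0,"dz":-0.05,"wx":0,"wy":0,"wz":10},
    {"claw":-1,"dx":0,"dy":0,"dz":-0.1,"wx":0,"wy":0,"wz":20},
    {"claw":-1,"dx":-0.03,"dy":-0.03,"dz":-0.15,"wx":0,"wy":0,"wz":30},
    {"claw":-1,"dx":-0.07,"dy":-0.07,"dz":-0.18,"wx":0,"wy":0,"wz":40},
    {"claw":-1,"dx":-0.11,"dy":-0.11,"dz":-0.18,"wx":0,"wy":0,"wz":50}
  ],
  "newtons": 20
}}

```text
time_s: 2.12
eef_pos: [0.2638, 0.4555, 0.405]
tcp_rot: [-0.0, 0.561, 0.828, 0.002]
wrist_force: [1.5, 0.1, 0.2]
width: 0.0452
```

```bash
python3 -c "
from h import *
go(-.095,-.197,.4)"
```

```text
tcp [0.2638 0.4555 0.405 ] t 2.125 F [1.5 0.1 0.2] w 0.045 move [-0.6319  0.0603  0.0032] wz 5.4 q [-1.23  0.08  0.1   1.39 -0.01  1.67 -0.75]
```

Call:
{"name": "carry_out", "arguments": {
  "increments": [
    {"claw":-1,"dx":-0.06,"dy":0.01,"dz":0,"wx":0,"wy":0,"wz":5.5},
    {"claw":-1,"dx":-0.12,"dy":0.02,"dz":0,"wx":0,"wy":0,"wz":5.5},
    {"claw":-1,"dx":-0.18,"dy":0.03,"dz":0,"wx":0,"wy":0,"wz":5.5},
    {"claw":-1,"dx":-0.24,"dy":0.03,"dz":0,"wx":0,"wy":0,"wz":5.5},
    {"claw":-1,"dx":-0.3,"dy":0.03,"dz":0,"wx":0,"wy":0,"wz":5.5}
  ]
}}

```text
time_s: 2.75
eef_pos: [0.4042, 0.1874, 0.4027]
tcp_rot: [-0.0, 0.598, 0.802, 0.0]
wrist_force: [0.2, 0.2, -0.0]
width: 0.0017
```

Call:
{"name": "carry_out", "arguments": {
  "increments": [
    {"claw":-1,"dx":-0.06,"dy":0,"dz":0,"wx":0,"wy":0,"wz":0},
    {"claw":-1,"dx":-0.12,"dy":0,"dz":0,"wx":0,"wy":0,"wz":0},
    {"claw":-1,"dx":-0.18,"dy":0,"dz":0,"wx":0,"wy":0,"wz":0},
    {"claw":-1,"dx":-0.24,"dy":0,"dz":0,"wx":0,"wy":0,"wz":0},
    {"claw":-1,"dx":-0.3,"dy":0,"dz":0,"wx":0,"wy":0,"wz":0}
  ]
}}

```text
time_s: 3.38
eef_pos: [0.4894, -0.1001, 0.4029]
tcp_rot: [0.0, 0.598, 0.802, 0.001]
wrist_force: [1.6, -0.1, 0.0]
width: -0.0001
```

```bash
python3 -c "
from h import *
go(-.095,-.197,.2)
a=save('wrist','pics/w1.png');print(camera_params('wrist'))"
```

```text
tcp [ 0.4894 -0.1001  0.4029] t 3.375 F [ 1.6 -0.1  0. ] w -0.0 move [-0.0271  0.0596  0.2029] wz 0.2 q [-0.71 -0.02  0.82  1.49  0.01  1.67  0.4 ]
{'mtx': array([[309.70691629,   0.        , 314.88059768],
       [  0.        , 309.70691629, 199.62170863],
       [  0.        ,   0.        ,   1.        ]]), 'hand_eye': array([[-2.73018212e-05,  9.59185119e-01,  2.82778900e-01,
         7.69082476e-02],
       [ 9.99999997e-01,  6.29466113e-06,  7.51968261e-05,
         1.16689734e-04],
       [ 7.03476793e-05,  2.82778902e-01, -9.59185117e-01,
        -1.62345087e-01],
       [ 0.00000000e+00,  0.00000000e+00,  0.00000000e+00,
         1.00000000e+00]])}
```

View pics/w1.png

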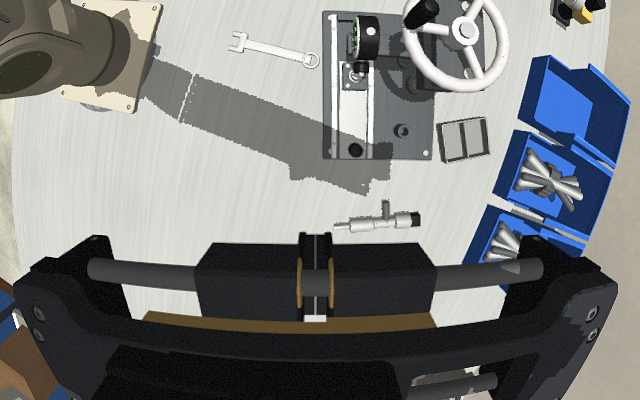

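The wrist view shows the post cap at (356,149), the hub at (466,30), and the base plate's near corners at (323,160) and (432,160). The stand looks square to the tool. Now I'll back-project these.

```bash
cat >> h.py <<'E'
def bw(u,v,z):
    c=camera_params("wrist");K=c["mtx"];H=c["hand_eye"];s,R=rt()
    p=np.array([u-K[0,2],v-K[1,2]]);r=np.hypot(*p);t=r/K[0,0]
    d=np.array([np.sin(t)*p[0]/r,-np.sin(t)*p[1]/r,-np.cos(t)]); d=R@H[:3,:3]@d; o=s["eef_pos"]+R@H[:3,3]
    return o+d*(z-o[2])/d[2]
def ts(p):
    d=np.array(p[:2])-C; c,s=np.cos(TH),np.sin(TH); return np.array([c*d[0]+s*d[1],-s*d[0]+c*d[1]])*1000
E
python3 -c "
from h import *
for n,p in dict(post=(356,149,.095),hub=(466,30,.267),c1=(323,160,.02),c2=(432,160,.02),tip=(430,4,.316)).items(): q=bw(*p); print(n,q.round(4),'stand mm',ts(q).round(1))"
```

```text
post [ 0.5455 -0.0728  0.095 ] stand mm [ -93.5 -159.9]
hub [0.5917 0.0991 0.267 ] stand mm [-0.6 -8. ]
c1 [ 0.5072 -0.1148  0.02  ] stand mm [-142.1 -189.4]
c2 [ 0.7023 -0.0546  0.02  ] stand mm [  62.1 -186.8]
tip [0.5339 0.0861 0.316 ] stand mm [-59.7  -4.2]
```

Call:
{"name": "carry_out", "arguments": {
  "increments": [
    {"claw":-1,"dx":0,"dy":0.06,"dz":0,"wx":0,"wy":0,"wz":0},
    {"claw":-1,"dx":-0.025,"dy":0.06,"dz":0.05,"wx":0,"wy":0,"wz":0},
    {"claw":-1,"dx":-0.025,"dy":0.06,"dz":0.11,"wx":0,"wy":0,"wz":0},
    {"claw":-1,"dx":-0.025,"dy":0.06,"dz":0.17,"wx":0,"wy":0,"wz":0},
    {"claw":-1,"dx":-0.025,"dy":0.06,"dz":0.2,"wx":0,"wy":0,"wz":0}
  ]
}}

```text
time_s: 4.05
eef_pos: [0.5525, -0.1045, 0.1995]
tcp_rot: [-0.001, 0.598, 0.802, -0.001]
wrist_force: [-0.2, 0.1, 0.2]
width: 0.0005
```

```bash
python3 -c "
from h import *
go(-.095,-.20,.08)
a=save('wrist','pics/w2.png')"
```

```text
tcp [ 0.5525 -0.1045  0.1995] t 4.05 F [-0.2  0.1  0.2] w 0.001 move [-0.0079  0.001   0.1195] wz 0.2 q [-0.62  0.27  0.86  1.7  -0.21  1.28  0.58]
```

View pics/w2.png

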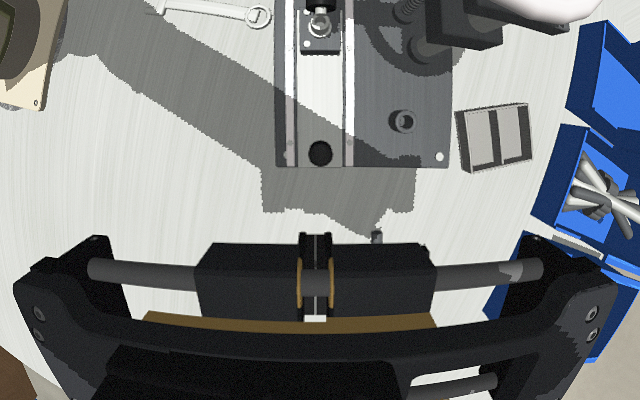

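The cap is at (320,153), laterally in line with the fingers (column 315). The plate corners are at (275,167) and (450,167).

```bash
python3 -c "
from h import *
for n,p in dict(tcp=None,post=(320,153,.095),c1=(275,167,.02),c2=(450,167,.02)).items():
  q=bw(*p) if p else readout.get_state()['eef_pos']; print(n,q.round(4),'stand mm',ts(q).round(1))"
```

```text
tcp [ 0.5514 -0.1042  0.1969] stand mm [ -96.6 -191.7]
post [ 0.5435 -0.0639  0.095 ] stand mm [ -92.9 -150.8]
c1 [ 0.5034 -0.1026  0.02  ] stand mm [-142.3 -176.6]
c2 [ 0.6986 -0.0418  0.02  ] stand mm [  62.1 -173.4]
```

Call:
{"name": "carry_out", "arguments": {
  "increments": [
    {"claw":-1,"dx":-0.006,"dy":0.002,"dz":0.04,"wx":0,"wy":0,"wz":0},
    {"claw":-1,"dx":-0.006,"dy":0.002,"dz":0.08,"wx":0,"wy":0,"wz":0},
    {"claw":-1,"dx":-0.006,"dy":0.002,"dz":0.115,"wx":0,"wy":0,"wz":0},
    {"claw":-1,"dx":-0.006,"dy":0.002,"dz":0.12,"wx":0,"wy":0,"wz":0},
    {"claw":-1,"dx":0.004,"dy":0.002,"dz":0.12,"wx":0,"wy":0,"wz":0}
  ]
}}

```text
time_s: 4.72
eef_pos: [0.5553, -0.1011, 0.0839]
tcp_rot: [0.001, 0.598, 0.801, 0.0]
wrist_force: [0.9, 0.5, 0.7]
width: 0.0003
```

Call:
{"name": "carry_out", "arguments": {
  "increments": [
    {"claw":-1,"dx":0.007,"dy":0,"dz":0,"wx":0,"wy":0,"wz":0},
    {"claw":-1,"dx":0.014,"dy":0,"dz":0,"wx":0,"wy":0,"wz":0},
    {"claw":-1,"dx":0.021,"dy":0,"dz":0,"wx":0,"wy":0,"wz":0},
    {"claw":-1,"dx":0.028,"dy":0,"dz":0,"wx":0,"wy":0,"wz":0},
    {"claw":-1,"dx":0.035,"dy":0,"dz":0,"wx":0,"wy":0,"wz":0}
  ]
}}

```text
time_s: 5.35
eef_pos: [0.545, -0.0666, 0.0829]
tcp_rot: [0.0, 0.598, 0.802, 0.0]
wrist_force: [2.5, -1.5, 2.3]
width: 0.0004
```

```bash
python3 -c "
from h import *
go(-.095,-.138,.08)"
```

```text
tcp [ 0.545  -0.0666  0.0829] t 5.35 F [ 2.5 -1.5  2.3] w 0.0 move [ 0.0159 -0.0028  0.0028] wz 0.2 q [-0.64  0.37  0.81  1.86 -0.31  1.04  0.58]
```

Pushing on slowly and watching the force.

Call:
{"name": "carry_out", "arguments": {
  "increments": [
    {"claw":-1,"dx":0.004,"dy":0,"dz":0,"wx":0,"wy":0,"wz":0},
    {"claw":-1,"dx":0.008,"dy":0,"dz":0,"wx":0,"wy":0,"wz":0},
    {"claw":-1,"dx":0.012,"dy":0,"dz":0,"wx":0,"wy":0,"wz":0},
    {"claw":-1,"dx":0.014,"dy":0,"dz":0,"wx":0,"wy":0,"wz":0},
    {"claw":-1,"dx":0.014,"dy":0,"dz":0,"wx":0,"wy":0,"wz":0}
  ]
}}

```text
time_s: 5.98
eef_pos: [0.5404, -0.0533, 0.0823]
tcp_rot: [-0.0, 0.598, 0.802, -0.0]
wrist_force: [0.7, -0.6, 1.2]
width: -0.0001
```

Call:
{"name": "carry_out", "arguments": {
  "increments": [
    {"claw":-1,"dx":0.002,"dy":0,"dz":0,"wx":0,"wy":0,"wz":0},
    {"claw":-1,"dx":0.004,"dy":0,"dz":0,"wx":0,"wy":0,"wz":0},
    {"claw":-1,"dx":0.005,"dy":0,"dz":0,"wx":0,"wy":0,"wz":0},
    {"claw":-1,"dx":0.006,"dy":0,"dz":0,"wx":0,"wy":0,"wz":0},
    {"claw":-1,"dx":0.006,"dy":0,"dz":0,"wx":0,"wy":0,"wz":0}
  ]
}}

```text
time_s: 6.6
eef_pos: [0.5392, -0.0495, 0.0826]
tcp_rot: [0.001, 0.598, 0.801, -0.001]
wrist_force: [4.5, -6.4, -1.4]
width: 0.0007
```

Call:
{"name": "carry_out", "arguments": {
  "increments": [
    {"claw":-1,"dx":0.002,"dy":0,"dz":0,"wx":0,"wy":0,"wz":0},
    {"claw":-1,"dx":0.004,"dy":0,"dz":0,"wx":0,"wy":0,"wz":0},
    {"claw":-1,"dx":0.005,"dy":0,"dz":0,"wx":0,"wy":0,"wz":0},
    {"claw":-1,"dx":0.005,"dy":0,"dz":0,"wx":0,"wy":0,"wz":0},
    {"claw":-1,"dx":0.005,"dy":0,"dz":0,"wx":0,"wy":0,"wz":0}
  ]
}}

```text
time_s: 7.22
eef_pos: [0.539, -0.0491, 0.0828]
tcp_rot: [0.004, 0.6, 0.8, -0.002]
wrist_force: [11.6, -21.1, -10.3]
width: 0.0008
```

```bash
python3 -c "
from h import *
go(-.095,-.138,.08); print(ts(readout.get_state()['eef_pos']))
a=save('wrist','pics/w3.png')
b=save('side','pics/s3.png')
cv2.imwrite('pics/c3.png',np.hstack([cv2.resize(a[:240,200:500],(450,360)),cv2.resize(b[200:320,230:330],(300,360))])[:,:,::-1])"
```

```text
tcp [ 0.539  -0.0491  0.0828] t 7.225 F [ 11.6 -21.1 -10.3] w 0.001 move [-0.0026 -0.002   0.0028] wz -0.1 q [-0.69  0.35  0.81  1.88 -0.28  1.03  0.53]
[ -92.99321221 -135.36162831]
```

View pics/c3.png

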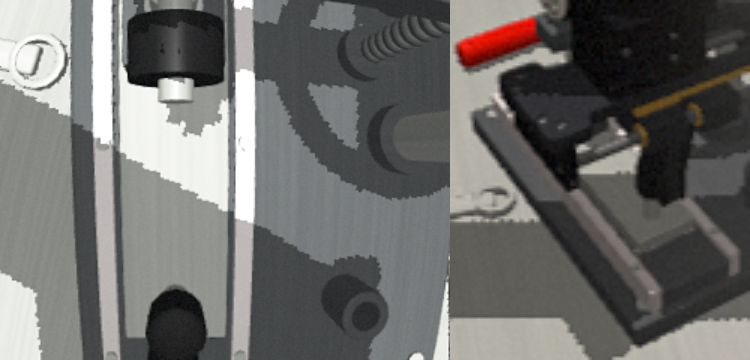

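The slide is against its stop: 26 N with no further travel, and the nozzle is under the gauge. The contact position puts the stand origin near (0.591, 0.110), which matches the top view. Next I'll back off, rise and go to the handle.

Call:
{"name": "carry_out", "arguments": {
  "increments": [
    {"claw":-1,"dx":-0.03,"dy":0,"dz":0,"wx":0,"wy":0,"wz":0},
    {"claw":-1,"dx":-0.035,"dy":0,"dz":-0.05,"wx":0,"wy":0,"wz":0},
    {"claw":-1,"dx":-0.035,"dy":0,"dz":-0.11,"wx":0,"wy":0,"wz":0},
    {"claw":-1,"dx":-0.035,"dy":0,"dz":-0.17,"wx":0,"wy":0,"wz":0},
    {"claw":-1,"dx":-0.035,"dy":0,"dz":-0.205,"wx":0,"wy":0,"wz":0}
  ]
}}

```text
time_s: 7.95
eef_pos: [0.5476, -0.0765, 0.2902]
tcp_rot: [0.0, 0.598, 0.802, 0.001]
wrist_force: [-0.1, 0.2, -0.9]
width: 0.0003
```

```bash
sed -i 's/C=np.array(\[.590,.107\])/C=np.array([.591,.110])/' h.py; python3 -c "
from h import *
go(-.06,-.05,.275); print(ts(readout.get_state()['eef_pos']))
a=save('wrist','pics/w4.png');save('top','pics/t4.png');save('side','pics/s4.png')"
```

```text
tcp [ 0.5476 -0.0765  0.2902] t 7.95 F [-0.1  0.2 -0.9] w 0.0 move [0.1165 0.0346 0.0154] wz 0.2 q [-0.72  0.17  0.89  1.59 -0.14  1.44  0.47]
[ -94.28277483 -166.61210053]
```

View pics/w4.png

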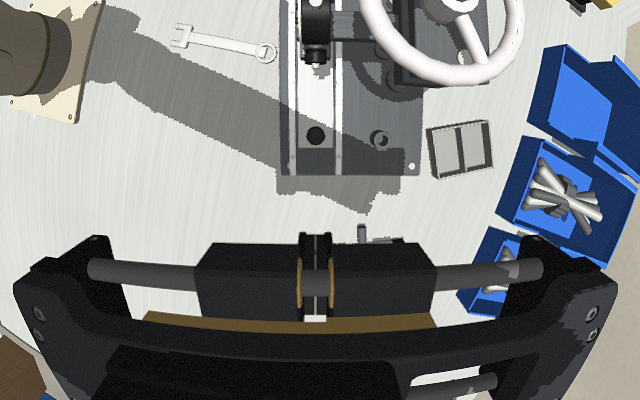

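Call:
{"name": "carry_out", "arguments": {
  "increments": [
    {"claw":-1,"dx":0.03,"dy":0.02,"dz":0,"wx":0,"wy":0,"wz":0},
    {"claw":-1,"dx":0.07,"dy":0.035,"dz":0.005,"wx":0,"wy":0,"wz":0},
    {"claw":-1,"dx":0.1,"dy":0.035,"dz":0.016,"wx":0,"wy":0,"wz":0},
    {"claw":-1,"dx":0.117,"dy":0.035,"dz":0.016,"wx":0,"wy":0,"wz":0},
    {"claw":-1,"dx":0.117,"dy":0.035,"dz":0.016,"wx":0,"wy":0,"wz":0}
  ]
}}

```text
time_s: 8.72
eef_pos: [0.5467, 0.0471, 0.27]
tcp_rot: [-0.001, 0.597, 0.803, -0.001]
wrist_force: [0.2, 0.1, -0.5]
width: 0.0002
```

```bash
cat > plan.py <<'E'
from h import *
def cen(a):
    h=60*np.array([-np.cos(a),np.sin(a)]); t=np.array([np.sin(a),np.cos(a)])
    H=np.array([15,9.5]); v=np.abs(H*t); p=1.4; N=(v**p).sum()**(1/p)
    return h-10*t-np.sign(t)*H*(v/N)**(p-1)
E
python3 - <<'E'
from plan import *
go(-.06,-.05,.272); print(ts(readout.get_state()['eef_pos']))
st=ts(readout.get_state()['eef_pos']); A=[0]+list(range(10,365,10))
base=np.array([-60,-50.])
for k in range(0,len(A),5):
    print(k,[(A[i],)+tuple((cen(np.radians(A[i]))-base)[::-1].round(0).astype(int)) for i in range(k,min(k+5,len(A)))]); base=cen(np.radians(A[min(k+4,len(A)-1)]))
E
```

```text
tcp [0.5467 0.0471 0.27  ] t 8.725 F [ 0.2  0.1 -0.5] w 0.0 move [-0.0022  0.0002 -0.002 ] wz 0.3 q [-0.89  0.17  0.82  1.63 -0.12  1.41  0.24]
[-60.25714147 -47.83669484]
0 [(0, np.int64(30), np.int64(0)), (10, np.int64(41), np.int64(-9)), (20, np.int64(53), np.int64(-11)), (30, np.int64(63), np.int64(-9)), (40, np.int64(74), np.int64(-5))]
5 [(50, np.int64(9), np.int64(6)), (60, np.int64(17), np.int64(13)), (70, np.int64(24), np.int64(21)), (80, np.int64(30), np.int64(30)), (90, np.int64(36), np.int64(40))]
10 [(100, np.int64(5), np.int64(11)), (110, np.int64(5), np.int64(22)), (120, np.int64(3), np.int64(32)), (130, np.int64(-1), np.int64(42)), (140, np.int64(-6), np.int64(52))]
15 [(150, np.int64(-7), np.int64(8)), (160, np.int64(-15), np.int64(16)), (170, np.int64(-24), np.int64(22)), (180, np.int64(-34), np.int64(33)), (190, np.int64(-45), np.int64(43))]
20 [(200, np.int64(-11), np.int64(1)), (210, np.int64(-22), np.int64(0)), (220, np.int64(-32), np.int64(-4)), (230, np.int64(-41), np.int64(-10)), (240, np.int64(-50), np.int64(-17))]
25 [(250, np.int64(-7), np.int64(-8)), (260, np.int64(-12), np.int64(-18)), (270, np.int64(-19), np.int64(-28)), (280, np.int64(-24), np.int64(-39)), (290, np.int64(-24), np.int64(-49))]
30 [(300, np.int64(2), np.int64(-11)), (310, np.int64(6), np.int64(-21)), (320, np.int64(11), np.int64(-30)), (330, np.int64(18), np.int64(-38)), (340, np.int64(26), np.int64(-46))]
35 [(350, np.int64(9), np.int64(-7)), (360, np.int64(19), np.int64(-18))]
```

Call:
{"name": "carry_out", "arguments": {
  "increments": [
    {"claw":-1,"dx":0.028,"dy":0,"dz":0,"wx":0,"wy":0,"wz":0},
    {"claw":-1,"dx":0.039,"dy":-0.008,"dz":0,"wx":0,"wy":0,"wz":0},
    {"claw":-1,"dx":0.051,"dy":-0.011,"dz":0,"wx":0,"wy":0,"wz":0},
    {"claw":-1,"dx":0.061,"dy":-0.009,"dz":0,"wx":0,"wy":0,"wz":0},
    {"claw":-1,"dx":0.072,"dy":-0.005,"dz":0,"wx":0,"wy":0,"wz":0}
  ]
}}

```text
time_s: 9.35
eef_pos: [0.522, 0.1128, 0.2712]
tcp_rot: [-0.0, 0.598, 0.801, -0.0]
wrist_force: [-2.8, -4.0, -1.5]
width: 0.0005
```

```bash
cat > chk.py <<'E'
from plan import *
import sys
s=readout.get_state(); p=ts(s["eef_pos"]); a=float(sys.argv[1]); print("stand",p.round(1),"plan",cen(np.radians(a)).round(1),"z",s["eef_pos"][2].round(4),"F",s["wrist_force"].round(1),"t",s["time_s"],"q",s["q"].round(2))
E
python3 chk.py 40; python3 -c "
from h import *
for n in ['side','top']:
  capture(n); print(n,[(round(r['score'],2),ts(w(n,r['point'])).round(0),w(n,r['point'])[2].round(3)) for r in spot_in('handle',n)[:2]])"
```

```text
stand [-65.4  22.1] plan [-65.3  23.6] z 0.2712 F [-2.8 -4.  -1.5] t 9.35 q [-1.    0.11  0.77  1.66 -0.08  1.4   0.07]
side [(0.46, array([-49.,  28.]), np.float64(0.275))]
top [(0.58, array([ -25., -295.]), np.float64(0.02))]
```

Call:
{"name": "carry_out", "arguments": {
  "increments": [
    {"claw":-1,"dx":0.009,"dy":0.006,"dz":0,"wx":0,"wy":0,"wz":0},
    {"claw":-1,"dx":0.017,"dy":0.013,"dz":0,"wx":0,"wy":0,"wz":0},
    {"claw":-1,"dx":0.024,"dy":0.021,"dz":0,"wx":0,"wy":0,"wz":0},
    {"claw":-1,"dx":0.03,"dy":0.03,"dz":0,"wx":0,"wy":0,"wz":0},
    {"claw":-1,"dx":0.036,"dy":0.04,"dz":0,"wx":0,"wy":0,"wz":0}
  ]
}}

```text
time_s: 10.18
eef_pos: [0.5508, 0.1598, 0.2714]
tcp_rot: [-0.0, 0.598, 0.802, -0.0]
wrist_force: [-4.1, -0.6, -0.8]
width: 0.0002
```

```bash
python3 chk.py 90; python3 -c "
from h import *
a=save('wrist','pics/w5.png');b=save('side','pics/s5.png')
cv2.imwrite('pics/c5.png',np.hstack([a[:400,:],cv2.resize(b[60:260,200:400],(160,160)).repeat(3,0)[:400]*0+0])[:,:,::-1]) if 0 else cv2.imwrite('pics/c5.png',np.hstack([cv2.resize(a[:300,100:560],(460,300)),cv2.resize(b[90:240,230:400],(340,300))])[:,:,::-1])"
```

```text
stand [-24.5  59.2] plan [-25.  60.] z 0.2714 F [-4.1 -0.6 -0.8] t 10.175 q [-0.99  0.23  0.75  1.56 -0.16  1.42  0.06]
```

View pics/c5.png

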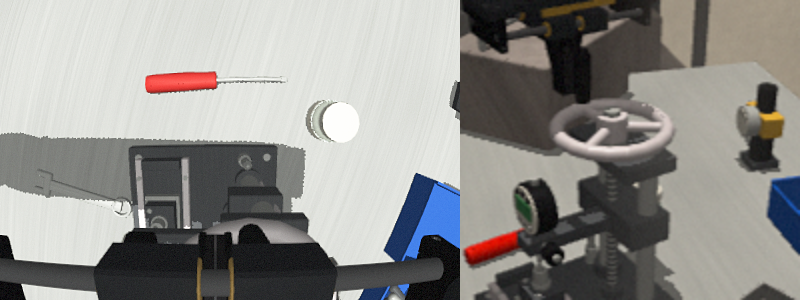

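The fingers are behind the handle at the wheel's +y side. The 4 N reaction along -x matches the handle drag, so I'll continue.

Call:
{"name": "carry_out", "arguments": {
  "increments": [
    {"claw":-1,"dx":0.005,"dy":0.011,"dz":0,"wx":0,"wy":0,"wz":0},
    {"claw":-1,"dx":0.005,"dy":0.022,"dz":0,"wx":0,"wy":0,"wz":0},
    {"claw":-1,"dx":0.003,"dy":0.032,"dz":0,"wx":0,"wy":0,"wz":0},
    {"claw":-1,"dx":-0.001,"dy":0.042,"dz":0,"wx":0,"wy":0,"wz":0},
    {"claw":-1,"dx":-0.006,"dy":0.052,"dz":0,"wx":0,"wy":0,"wz":0}
  ]
}}

```text
time_s: 10.9
eef_pos: [0.6025, 0.1681, 0.2714]
tcp_rot: [-0.0, 0.598, 0.802, -0.0]
wrist_force: [-4.3, 1.1, -1.1]
width: 0.0008
```

```bash
python3 chk.py 140
```

```text
stand [27.4 52.5] plan [26.6 53.6] z 0.2714 F [-4.3  1.1 -1.1] t 10.9 q [-0.9   0.37  0.74  1.42 -0.25  1.45  0.13]
```

Call:
{"name": "carry_out", "arguments": {
  "increments": [
    {"claw":-1,"dx":-0.007,"dy":0.008,"dz":0,"wx":0,"wy":0,"wz":0},
    {"claw":-1,"dx":-0.015,"dy":0.016,"dz":0,"wx":0,"wy":0,"wz":0},
    {"claw":-1,"dx":-0.024,"dy":0.022,"dz":0,"wx":0,"wy":0,"wz":0},
    {"claw":-1,"dx":-0.034,"dy":0.033,"dz":0,"wx":0,"wy":0,"wz":0},
    {"claw":-1,"dx":-0.045,"dy":0.043,"dz":0,"wx":0,"wy":0,"wz":0}
  ]
}}

```text
time_s: 11.52
eef_pos: [0.657, 0.1373, 0.2717]
tcp_rot: [0.0, 0.598, 0.802, 0.0]
wrist_force: [-1.7, 3.7, -0.4]
width: -0.0001
```

```bash
python3 chk.py 190
```

```text
stand [71.1  7.6] plan [69.4  8.5] z 0.2717 F [-1.7  3.7 -0.4] t 11.525 q [-0.76  0.49  0.74  1.28 -0.32  1.49  0.23]
```

Call:
{"name": "carry_out", "arguments": {
  "increments": [
    {"claw":-1,"dx":-0.011,"dy":0.0,"dz":0,"wx":0,"wy":0,"wz":0},
    {"claw":-1,"dx":-0.022,"dy":-0.001,"dz":0,"wx":0,"wy":0,"wz":0},
    {"claw":-1,"dx":-0.032,"dy":-0.005,"dz":0,"wx":0,"wy":0,"wz":0},
    {"claw":-1,"dx":-0.041,"dy":-0.011,"dz":0,"wx":0,"wy":0,"wz":0},
    {"claw":-1,"dx":-0.05,"dy":-0.018,"dz":0,"wx":0,"wy":0,"wz":0}
  ]
}}

```text
time_s: 12.15
eef_pos: [0.653, 0.0831, 0.2717]
tcp_rot: [0.0, 0.598, 0.802, 0.0]
wrist_force: [4.0, 2.8, -1.0]
width: 0.0003
```

```bash
python3 chk.py 240
```

```text
stand [ 51.9 -43.3] plan [ 52.8 -41. ] z 0.2717 F [ 4.   2.8 -1. ] t 12.15 q [-0.71  0.46  0.76  1.32 -0.31  1.48  0.31]
```

Call:
{"name": "carry_out", "arguments": {
  "increments": [
    {"claw":-1,"dx":-0.006,"dy":-0.008,"dz":0,"wx":0,"wy":0,"wz":0},
    {"claw":-1,"dx":-0.011,"dy":-0.017,"dz":0,"wx":0,"wy":0,"wz":0},
    {"claw":-1,"dx":-0.017,"dy":-0.027,"dz":0,"wx":0,"wy":0,"wz":0},
    {"claw":-1,"dx":-0.022,"dy":-0.038,"dz":0,"wx":0,"wy":0,"wz":0},
    {"claw":-1,"dx":-0.022,"dy":-0.048,"dz":0,"wx":0,"wy":0,"wz":0}
  ]
}}

```text
time_s: 12.78
eef_pos: [0.6126, 0.0487, 0.2715]
tcp_rot: [-0.0, 0.598, 0.801, 0.0]
wrist_force: [3.6, 2.0, -1.1]
width: 0.0008
```

```bash
python3 chk.py 290
```

```text
stand [  3.5 -64.9] plan [  3.4 -64.9] z 0.2715 F [ 3.6  2.  -1.1] t 12.775 q [-0.75  0.35  0.78  1.45 -0.25  1.44  0.32]
```

Call:
{"name": "carry_out", "arguments": {
  "increments": [
    {"claw":-1,"dx":0.002,"dy":-0.011,"dz":0,"wx":0,"wy":0,"wz":0},
    {"claw":-1,"dx":0.006,"dy":-0.021,"dz":0,"wx":0,"wy":0,"wz":0},
    {"claw":-1,"dx":0.011,"dy":-0.03,"dz":0,"wx":0,"wy":0,"wz":0},
    {"claw":-1,"dx":0.016,"dy":-0.038,"dz":0,"wx":0,"wy":0,"wz":0},
    {"claw":-1,"dx":0.018,"dy":-0.045,"dz":0,"wx":0,"wy":0,"wz":0}
  ]
}}

```text
time_s: 13.4
eef_pos: [0.5643, 0.0536, 0.2715]
tcp_rot: [-0.0, 0.598, 0.802, -0.0]
wrist_force: [2.5, -3.5, -0.3]
width: 0.0004
```

```bash
python3 chk.py 340;  python3 -c "
from h import *
b=save('side','pics/s6.png');a=cv2.imread('pics/side.png')[90:240,220:390]
cv2.imwrite('pics/c6.png',np.hstack([cv2.resize(a,(400,353)),cv2.resize(b[90:240,220:390,::-1],(400,353))]))"
```

```text
stand [-41.5 -46.5] plan [-42.2 -38.4] z 0.2715 F [ 2.5 -3.5 -0.3] t 13.4 q [-0.85  0.21  0.79  1.58 -0.15  1.41  0.25]
```

View pics/c6.png

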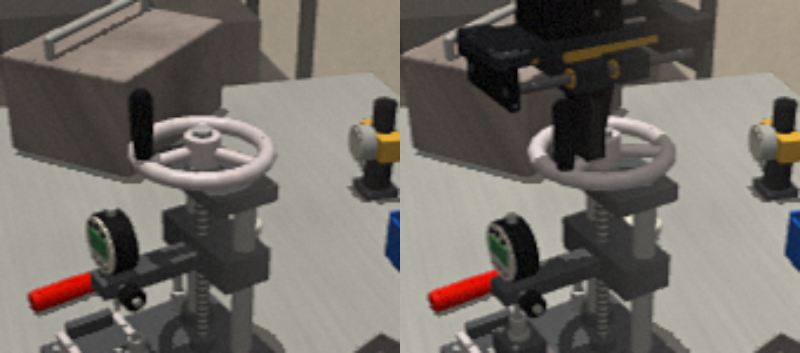

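The handle foot is about 20 crop px, or roughly 18–26 mm, short of its start. The contact geometry says 27 mm in stand y. I'll push slowly.

Call:
{"name": "carry_out", "arguments": {
  "increments": [
    {"claw":-1,"dx":0.007,"dy":-0.009,"dz":0,"wx":0,"wy":0,"wz":0},
    {"claw":-1,"dx":0.014,"dy":-0.015,"dz":0,"wx":0,"wy":0,"wz":0},
    {"claw":-1,"dx":0.02,"dy":-0.018,"dz":0,"wx":0,"wy":0,"wz":0},
    {"claw":-1,"dx":0.025,"dy":-0.018,"dz":0,"wx":0,"wy":0,"wz":0},
    {"claw":-1,"dx":0.027,"dy":-0.018,"dz":0,"wx":0,"wy":0,"wz":0}
  ]
}}

```text
time_s: 14.08
eef_pos: [0.5399, 0.0751, 0.2715]
tcp_rot: [-0.0, 0.598, 0.802, -0.0]
wrist_force: [0.4, -5.0, 0.7]
width: 0.0006
```

```bash
python3 chk.py 360;  python3 -c "
from h import *
b=save('side','pics/s7.png');a=cv2.imread('pics/side.png')[90:240,220:390]
cv2.imwrite('pics/c7.png',np.hstack([cv2.resize(a,(400,353)),cv2.resize(b[90:240,220:390,::-1],(400,353))]))"
```

```text
stand [-58.8 -19.1] plan [-60.  -19.5] z 0.2715 F [ 0.4 -5.   0.7] t 14.075 q [-0.91  0.15  0.77  1.63 -0.1   1.41  0.16]
```

View pics/c7.png

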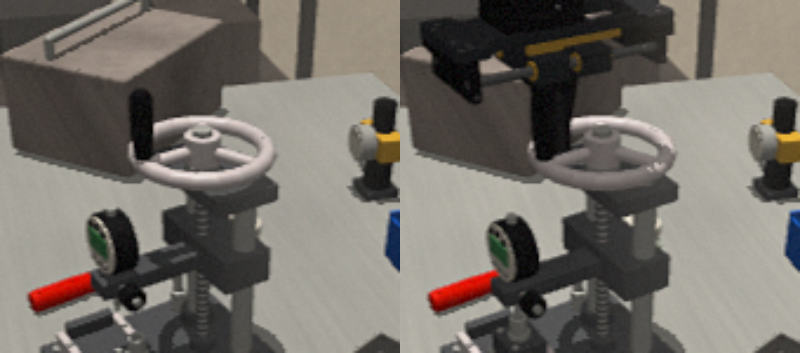

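The handle is back near (544,155), matching its start at (144,155). I'll back off, rise, and compare pictures.

Call:
{"name": "carry_out", "arguments": {
  "increments": [
    {"claw":-1,"dx":-0.03,"dy":0,"dz":0,"wx":0,"wy":0,"wz":0},
    {"claw":-1,"dx":-0.08,"dy":0,"dz":0,"wx":0,"wy":0,"wz":0},
    {"claw":-1,"dx":-0.13,"dy":0,"dz":-0.03,"wx":0,"wy":0,"wz":0},
    {"claw":-1,"dx":-0.18,"dy":0,"dz":-0.06,"wx":0,"wy":0,"wz":0},
    {"claw":-1,"dx":-0.2,"dy":0,"dz":-0.07,"wx":0,"wy":0,"wz":0}
  ]
}}

```text
time_s: 14.75
eef_pos: [0.598, -0.1196, 0.3431]
tcp_rot: [0.001, 0.599, 0.801, 0.001]
wrist_force: [-0.3, 0.1, 0.0]
width: 0.0005
```

```bash
python3 -c "
from h import *
a=cv2.imread('pics/side.png');b=save('side','pics/s8.png')[:,:,::-1];t=cv2.imread('pics/top.png');u=save('top','pics/t8.png')[:,:,::-1]
for A,B,(r0,r1,c0,c1) in [(a,b,(118,172,264,292)),(t,u,(208,232,268,292))]:
  for X in (A,B):
    m=(X[r0:r1,c0:c1].max(2)<45); m[:]=m; ys,xs=np.nonzero(m); print(len(xs),xs.mean()+c0,ys.mean()+r0,ys.min()+r0,ys.max()+r0)
R=lambda X,w,h:cv2.resize(np.ascontiguousarray(X),(w,h))
cv2.imwrite('pics/c8.png',np.vstack([np.hstack([R(X[100:320,220:390],390,290),]) if 0 else np.hstack([R(X[100:320,220:390],380,290),R(Y[130:290,200:420],400,290)]) for X,Y in ((a,t),(b,u))]))"
```

```text
279 280.0394265232975 142.3548387096774 128 160
264 280.6818181818182 141.6098484848485 118 157
98 279.4183673469388 216.8673469387755 208 229
91 280.72527472527474 218.01098901098902 208 230
```

View pics/c8.png

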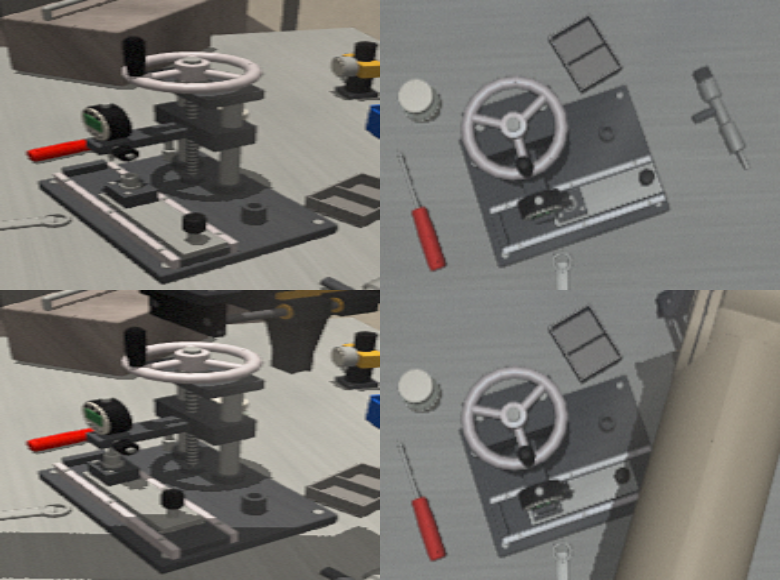

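Before/after, the handle agrees within about 1 px in both views (around 2–3 mm). The gauge head sits lower, the nozzle is under it, and the visible bystanders haven't moved. Handing in.

```bash
python3 -c "
from h import *
print(order.job_done(), readout.get_state()['time_s'])"
```

```text
the job is handed in; nothing more can be done
the job is handed in; nothing more can be done
```

I pushed the slide fully home and the handwheel through one clockwise turn with shut fingertips, then backed clear and handed the job in. It took about 15 s of the 64 s allowed. No verdict was reported.

- **Slide:** I pushed its post until it stopped moving at about 26 N. A close-up picture then showed the nozzle under the gauge.
- **Handwheel:** I pushed the handle round with a steady reaction of about 4–5 N at each check. It ended within about 1 px of its starting position in both the side and top views, roughly 2–3 mm short at most (limit 12.5 mm). The gauge head sits visibly lower.
- **Plunger:** I did not measure its tip height. From the turn made, it should be near 94 mm, inside the nozzle's mouth.
- **Bystanders:** those visible in the last pictures had not moved. The arm hid the injector in the final top view, and I did not check the spare nozzle one by one.
- **Disagreement:** the camera estimates of the stand's position differed by up to about 8–11 mm. I used the position where the slide stopped, which matched the top view.

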